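# Show where the stray jar belongs

### The arm

A 7-joint arm with a two-finger parallel gripper is mounted at the origin on the work surface. World frame = base frame: x ahead of the robot, y to its left, z up, the work surface at z = 0. Lengths are in m, angles in degrees, forces in N, time in s.
With the tool pointing down it reaches from about 0.425 to 0.875 m from the base axis. Payload 4.7 kg.
Tool frame: the origin (TCP) lies between the finger pads, 19 mm behind the fingertips; this is the grasp point; z points along the fingers, y is the line along which they close (so a half turn about z gives the same grasp; the last joint's range is limited). The gripper opens to 87 mm and grips with 3 to 60 N. Pads are 19 mm wide; open, the fingers measure 117 mm over their backs; the gripper's body (75 mm by 190 mm) begins 51 mm behind the grasp point.
Start: joints at [-62.79, 18.392, -4.016, 83.108, 1.295, 78.541, -3.26], TCP at [0.289, 0.582, 0.241] pointing down, gripper open.
Joint ranges: [-163.93, 163.93], [-17.29, 119.83], [-79.2, 71.16], [3.27, 140.29], [-89.18, 269.18], [5.43, 117.66], [-154.24, 154.24]. Speed limits (degrees/s): [147.25, 147.25, 180, 180, 180, 180, 180].

### API

Orientations are given as [roll, pitch, yaw] about the fixed x, y, z axes, in that order (R = Rz(yaw) Ry(pitch) Rx(roll)).
In Python, from cell import env, imaging gives the robot as it stands.
- The arm moves only by the shell command python3 -m crank 'ROWS' [OPENING] [FORCE]. ROWS is JSON, a list of rows, each an object of numbers: "x", "y", "z": the shift along the tool's x, y, z in m; "turn": the turn about the tool's z in rad. In form: [{"x": .., "y": .., "z": .., "turn": ..}, ...]. A call has 1 to 12 rows; each row is the pose to reach, as a shift and turn from the pose commanded when the call began, along the tool's axes at that moment; what a row does not reach only later rows make up. A row lasts 1/8 s, in which the tool goes at most 62.5 mm and 10.7 degrees, less where a joint would pass 70% of its speed; a pose out of reach is approached as far as the arm can. A call with a gripper value outside its range is refused whole. OPENING is the finger opening in m, from 0 to 0.087, set as the call begins (- or left out, the last holds). The fingers move at their own pace and stop on an object; FORCE is the grip in N (left out, the last holds). Time passes only in rows, so rows that repeat a pose let the fingers close. It gives the time, the measured TCP pose, the force, the opening and the grip force at its end, in the units of the state.
- env.get_obs(): the state, without advancing time (a new reading comes with each control period).
- imaging.read_camera(name): name is "scene" or "top" or "wrist"; returns the picture (480x640x3 uint8, red, green, blue); there is no depth.
- imaging.get_calibration(name): a dict with "camera_matrix" (3x3 intrinsics, pixels), "k1" (the pictures are not rectified: a ray, as slopes to the right and down, at radius r is drawn at 1 + k1 r^2 times it, then the intrinsics apply), "position" and "attitude" of the camera in the world. Camera axes: x right, y up, looking along -z (the intrinsics and any distortion apply to the point x, -y, -z); pixel columns grow to the right and rows downward; lengths in m; the calibration is good to about 2 mm. A picture is of the moment at which its call begins: read the wrist's pose just before it. get_calibration takes no time and is no camera call; for the wrist camera it gives the pose at the moment of the call.
- env.sign_off(): hands the job in; it is judged then, once.
The state is a dict: "time_s": time; "qpos": joint angles; "joint_velocities": joint speeds; "effort": joint torques, N m; "tool_pos": TCP position; "tool_rot": TCP orientation; "force": force on the tool from outside, world axes, zero at the start; "wrist_torque": the same for the moment, N m; "grip_width": finger opening in m; "grasp_force": force on a finger pad.
Only numpy, scipy, OpenCV 4.12 (cv2) and the standard library are available. Lean on these libraries where they do the work, as an engineer would, in place of code of your own. Each camera call takes 0.05 s, during which the arm holds its last target. There are 200 camera calls.

### The job

Show a trainee how to tidy the bench, without touching anything: point down at the squat brown jar that stands outside the blue tray, with the fingertips a couple of centimetres above the middle of its cap, and stay there for two seconds. Then point down in the same way at the middle of the tray's one empty pocket, a couple of centimetres above the level of the tray's rim, stay there for two seconds and finish still pointing there. Point at no other jar or bottle, and leave everything where it stands.

Things in the scene. Friction and masses are not known exactly. Their poses are not given: they have to be found in the camera images.
- stray_top (a point): centre of the top of the cap of the stray jar: a squat brown glass jar with a black cap and a paper label, 56 mm across and 85 mm tall, loose and upright on the table, the only squat jar outside the tray. This point is 85 mm above the table; z up
- stray: the stray jar itself (see stray_top); origin at the centre of its underside, z up
- empty_pocket (a point): centre of the mouth of the tray's one empty pocket, level with the tray's rim, 50 mm above the table; the pocket is about 75 mm by 74 mm and 45 mm deep; z up
- tray: blue plastic tray fixed to the table, 85 mm (its x) by 320 mm (its y) by 50 mm tall, walls and floor 5 mm; three cross walls make a row of four equal pockets along its y, their centres at y = -118, -39, +39 and +118 mm, x = 0. Three pockets hold a squat jar each (their tops 90 mm above the table, 40 mm above the rim), any one is empty. Origin at the centre of its underside
- jar_a: a squat jar of the same kind as stray (brown glass, black cap, 56 mm across, 85 mm tall), standing in a pocket of the tray, its underside 5 mm above the table; origin at the centre of its underside, z up. Not to be pointed at or touched
- jar_b: a squat jar of the same kind as stray (brown glass, black cap, 56 mm across, 85 mm tall), standing in a pocket of the tray, its underside 5 mm above the table; origin at the centre of its underside, z up. Not to be pointed at or touched
- jar_c: a squat jar of the same kind as stray (brown glass, black cap, 56 mm across, 85 mm tall), standing in a pocket of the tray, its underside 5 mm above the table; origin at the centre of its underside, z up. Not to be pointed at or touched
- tall_bottle: tall brown glass bottle with a black cap, 60 mm across and 145 mm tall, loose on the table near the stray jar; origin at the centre of its underside. Bystander
- slim_bottle: slim brown glass bottle with a black cap, 34 mm across and 100 mm tall, loose on the table near the stray jar; origin at the centre of its underside. Bystander
- wash_bottle: white plastic wash bottle with a bent spout (to its -x, 65 mm out), 64 mm across, about 181 mm tall; origin at the centre of its underside. Bystander
- beaker: glass beaker, 68 mm across, 90 mm tall; origin at the centre of its underside. Bystander
- petri_dish: closed glass dish, 90 mm across, 16 mm tall; origin at the centre of its underside. Bystander
- slide_box: white box for microscope slides with a clear lid, 87 mm (x) by 57 mm (y), 32 mm tall; origin at the centre of its underside. Bystander
- spatula: thin double-ended steel lab spatula lying along its x, 160 mm long, 5 mm thick; origin at the middle of its underside. Bystander

How it is judged:
By the outcome, as a careful person would: the job done as asked, in the order asked, and still so for the second after the job is handed in, with the robot touching nothing.
It also fails if it takes over 38 s, if anything falls off the work surface, if the arm or the gripper's body presses on something with over 40 N, if the wrist force passes 120 N, or if a joint passes its speed limit or range.

## Working session

There is one attempt and no reset: what is moved stays moved. The work goes in short steps, Python scripts to look and compute and a shell command to move; the robot and the scene stay as the last step left them, time stands still between calls to the robot, and variables do not carry over. Pictures are saved under pics/ and viewed, at most 10 in all, crops included, and the job is handed in when it is done.

```bash
mkdir -p pics; python3 - <<'E'
from cell import env, imaging
import cv2
o=env.get_obs();print({k:o[k] for k in("time_s","tool_pos","tool_rot","grip_width")})
for n in("top","scene"):
    cv2.imwrite(f"pics/{n}0.png",imaging.read_camera(n)[:,:,::-1]);print(n,imaging.get_calibration(n))
E
```

```text
{'time_s': 0.0, 'tool_pos': array([0.28884789, 0.58172973, 0.24016107]), 'tool_rot': array([-1.79891608e+02,  6.07495523e-03,  1.53601261e+02]), 'grip_width': 0.086951275229089}
top {'camera_matrix': array([[452.31996649,   0.        , 326.96888852],
       [  0.        , 452.31996649, 242.25072023],
       [  0.        ,   0.        ,   1.        ]]), 'k1': -0.0674490556404664, 'position': array([0.4866143 , 0.03959136, 1.17817345]), 'attitude': array([  4.03948543,   0.78962493, -88.45498322])}
scene {'camera_matrix': array([[465.02490422,   0.        , 320.15680322],
       [  0.        , 465.02490422, 239.59543774],
       [  0.        ,   0.        ,   1.        ]]), 'k1': 0.026199856442140453, 'position': array([1.25242135, 0.42188178, 0.89792073]), 'attitude': array([ 43.26443862,  -0.9326186 , 120.46612219])}
```

View pics/top0.png

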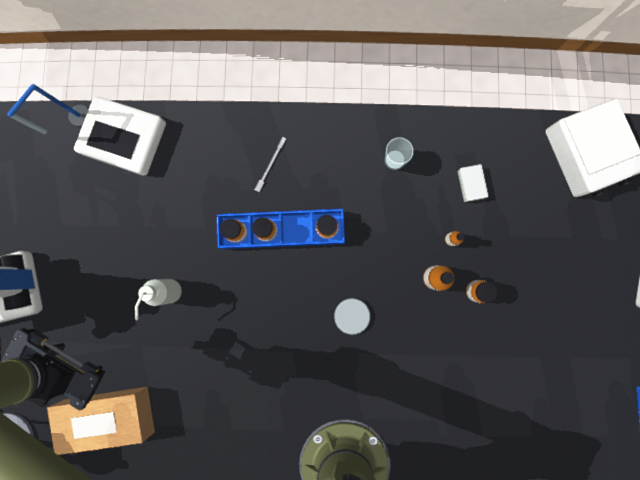

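View pics/scene0.png

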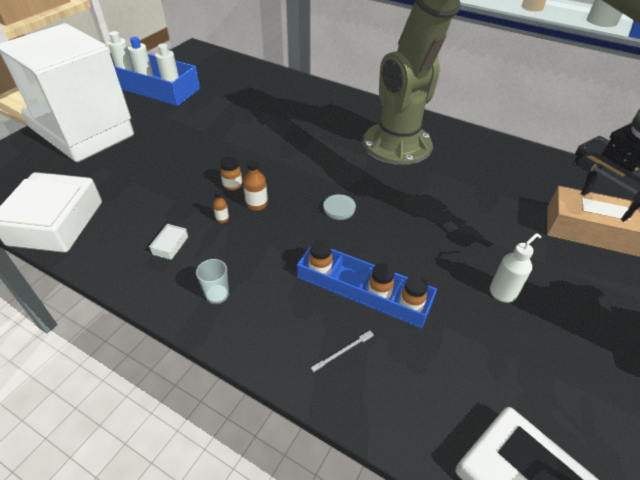

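The top view shows the stray squat jar at about (483,291), next to the tall bottle at (438,278) and the slim bottle at (454,239). The empty pocket is at about (297,228). In the scene view the stray is at (231,165) and the pocket at about (350,272). Next I'll enlarge both areas and measure.

```bash
cat > h.py <<'E'
import numpy as np, cv2
from scipy.spatial.transform import Rotation as R
from cell import env, imaging
def ray(c,u,v):
    K=c["camera_matrix"]
    d=np.array([(u-K[0,2])/K[0,0],(v-K[1,2])/K[1,1]]); s=d.copy()
    for _ in range(10): s=d/(1+c["k1"]*(s@s))
    return R.from_euler("xyz",c["attitude"],degrees=True).apply([s[0],-s[1],-1])
def onplane(c,u,v,z):
    d=ray(c,u,v);p=np.array(c["position"]);return p+d*(z-p[2])/d[2]
E
python3 - <<'E'
from h import *
t=cv2.imread("pics/top0.png");s=cv2.imread("pics/scene0.png")
f=lambda im,x,y,w,h:cv2.resize(np.clip(im[y:y+h,x:x+w].astype(float)*1.8,0,255).astype('uint8'),(400,300),interpolation=cv2.INTER_CUBIC)
cv2.imwrite("pics/crops.png",np.vstack([np.hstack([f(t,430,250,80,60),f(s,200,145,80,60)]),np.hstack([f(t,210,180,160,120),f(s,290,220,160,120)])]))
c=imaging.get_calibration("top")
hsv=cv2.cvtColor(t,cv2.COLOR_BGR2HSV)
m=cv2.inRange(hsv,(105,120,50),(130,255,255));m[:, :200]=0;m[:,380:]=0
m=cv2.morphologyEx(m,cv2.MORPH_CLOSE,np.ones((9,9)))
k=max(cv2.findContours(m,0,2)[0],key=cv2.contourArea);r=cv2.minAreaRect(k);print(r)
for q in cv2.boxPoints(r):print(q,onplane(c,*q,.05).round(3))
E
```

```text
((280.1388854980469, 228.40248107910156), (36.214744567871094, 128.5460205078125), 87.66268920898438)
[215.18088 212.9314 ] [0.633 0.342 0.05 ]
[343.61996 207.68896] [0.654 0.018 0.05 ]
[345.0969  243.87357] [0.563 0.012 0.05 ]
[216.6578 249.116 ] [0.541 0.334 0.05 ]
```

View pics/crops.png

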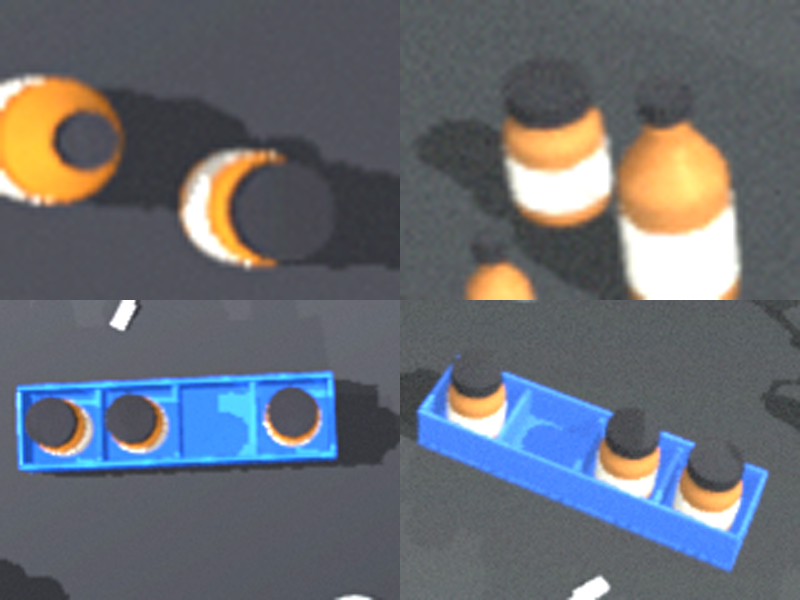

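The crops put the stray cap centre at about (486.8,292.2) in the top view and (229.5,160.8) in the scene view. The tall bottle's cap is at (447.5,277.8) in the top view. The pocket mouth is centred at about (296.4,228.8) in the top view, and the tray's rim corners are visible.

```bash
python3 - <<'E'
from h import *
t=imaging.get_calibration("top");s=imaging.get_calibration("scene")
print("stray",onplane(t,486.8,292.2,.085),onplane(s,229.5,160.8,.085))
print("tall",onplane(t,447.5,277.8,.145),"slim",onplane(t,456,239,.1))
print("pocket",onplane(t,296.4,228.8,.05))
C=[onplane(t,210+x/2.5-.3,180+(y-300)/2.5-.3,.05)[:2] for x,y in[(17,387),(331,373),(337,457),(20,469)]]
C=np.array(C);m=C.mean(0);print(C,m)
ax=(C[0]+C[3]-C[1]-C[2]);ax/=np.linalg.norm(ax);P=m-ax*.039;print("pocket2",P,np.degrees(np.arctan2(-ax[0],ax[1])))
o=env.get_obs();T=R.from_euler("xyz",o["tool_rot"],degrees=True)
st=onplane(t,486.8,292.2,.085)
print(T.as_matrix().round(3)); print(T.inv().apply(st-o["tool_pos"]))
E
```

```text
stray [ 0.45252652 -0.3324557   0.085     ] [ 0.45543122 -0.32990942  0.085     ]
tall [ 0.48505808 -0.22126503  0.145     ] slim [ 0.57816672 -0.25223137  0.1       ]
pocket [0.59767291 0.13487945 0.05      ]
[[0.6289654  0.33871814]
 [0.65084448 0.02152338]
 [0.56635909 0.01345846]
 [0.5459594  0.33191002]] [0.59803209 0.1764025 ]
pocket2 [0.60062038 0.13748848] 3.805311675157583
[[-0.896  0.445 -0.001]
 [ 0.445  0.896 -0.002]
 [-0.    -0.002 -1.   ]]
[-0.55310976 -0.74581183  0.15659623]
```

```bash
python3 -m crank '[{"x":-0.01,"y":-0.01,"z":-0.02,"turn":0.03},{"x":-0.03,"y":-0.025,"z":-0.05,"turn":0.1},{"x":-0.065,"y":-0.05,"z":-0.08,"turn":0.2},{"x":-0.105,"y":-0.08,"z":-0.08,"turn":0.3},{"x":-0.145,"y":-0.11,"z":-0.08,"turn":0.4},{"x":-0.185,"y":-0.14,"z":-0.08,"turn":0.5},{"x":-0.225,"y":-0.17,"z":-0.08,"turn":0.6},{"x":-0.265,"y":-0.205,"z":-0.08,"turn":0.7},{"x":-0.305,"y":-0.235,"z":-0.08,"turn":0.8},{"x":-0.34,"y":-0.265,"z":-0.08,"turn":0.9},{"x":-0.37,"y":-0.285,"z":-0.08,"turn":1.0},{"x":-0.38,"y":-0.293,"z":-0.08,"turn":1.05}]' 0.0
python3 - <<'E'
from h import *
o=env.get_obs();print(o["qpos"],o["tool_rot"])
T=R.from_euler("xyz",o["tool_rot"],degrees=True)
print(T.inv().apply(np.array([.454,-.331,.27])-o["tool_pos"]))
E
```

```text
time_s: 1.6
tool_pos: [0.5002, 0.1484, 0.3221]
tool_rot: [179.9, -0.0, 93.0]
force: [0.2, 0.4, 0.1]
grip_width: 0.0006
grasp_force: 0.0
[-38.20247399   0.59358297  19.0195633   94.49809276  -0.20339936
  84.87274697 -16.11811018] [ 1.79937209e+02 -2.76869719e-02  9.30478206e+01]
[-0.47627888 -0.0716743   0.05176396]
```

```bash
python3 -m crank '[{"x":-0.015,"y":-0.002,"z":0,"turn":0},{"x":-0.045,"y":-0.006,"z":0,"turn":0},{"x":-0.09,"y":-0.013,"z":0,"turn":0},{"x":-0.14,"y":-0.021,"z":0,"turn":0},{"x":-0.19,"y":-0.029,"z":0,"turn":0},{"x":-0.24,"y":-0.036,"z":0,"turn":0},{"x":-0.29,"y":-0.044,"z":0,"turn":0},{"x":-0.34,"y":-0.051,"z":0,"turn":0},{"x":-0.39,"y":-0.058,"z":0.01,"turn":0},{"x":-0.43,"y":-0.065,"z":0.03,"turn":0},{"x":-0.46,"y":-0.07,"z":0.045,"turn":0},{"x":-0.476,"y":-0.072,"z":0.05,"turn":0}]'
python3 - <<'E'
from h import *
c=imaging.get_calibration("wrist");cv2.imwrite("pics/w1.png",imaging.read_camera("wrist")[:,:,::-1])
o=env.get_obs();print(o["tool_pos"],o["tool_rot"],c)
E
```

```text
time_s: 3.1
tool_pos: [0.4553, -0.3288, 0.2701]
tool_rot: [-179.9, -0.1, 93.5]
force: [-0.2, -0.1, 0.8]
grip_width: 0.0005
grasp_force: 0.0
[ 0.45474105 -0.33038219  0.2698644 ] [-1.79868416e+02  2.39877623e-02  9.34112370e+01] {'camera_matrix': array([[341.20535713,   0.        , 320.04469651],
       [  0.        , 341.20535713, 239.93414871],
       [  0.        ,   0.        ,   1.        ]]), 'k1': 0.022558099330578535, 'position': array([ 0.44987794, -0.24929922,  0.41356318]), 'attitude': array([-16.80720369,   0.10677174,   3.4926044 ])}
```

View pics/w1.png

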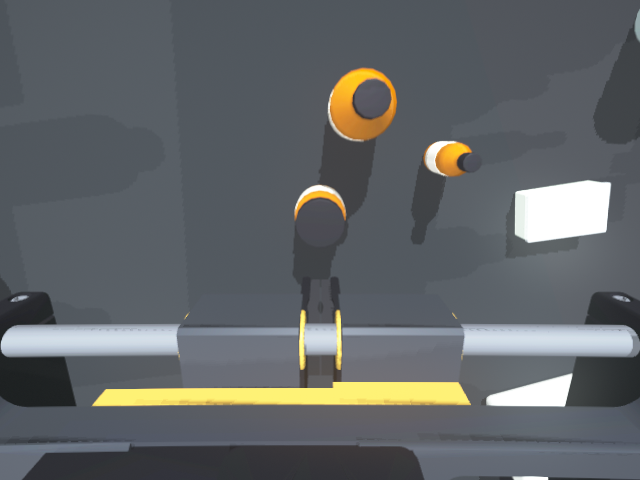

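The wrist view shows the stray's black cap centred at about (320.5,221). It stands alone below the fingers, and the tall bottle at (370,100) is clear.

```bash
python3 - <<'E'
from h import *
c=imaging.get_calibration("wrist")
p=onplane(c,320.5,221,.085);print(p)
o=env.get_obs();T=R.from_euler("xyz",o["tool_rot"],degrees=True)
q=(p+[.4535,-.3315,.085])/2;q[2]=.125
print(o["tool_pos"],T.inv().apply(q-o["tool_pos"]))
E
```

```text
[ 0.45396332 -0.33067702  0.085     ]
[ 0.45474105 -0.33038219  0.2698644 ] [-0.00058436 -0.00071693  0.14486669]
```

```bash
python3 -m crank '[{"x":0,"y":0,"z":0.01,"turn":0},{"x":0,"y":0,"z":0.03,"turn":0},{"x":0,"y":0,"z":0.05,"turn":0},{"x":0,"y":-0.001,"z":0.07,"turn":0},{"x":0,"y":-0.001,"z":0.09,"turn":0},{"x":0,"y":-0.001,"z":0.105,"turn":0},{"x":0,"y":-0.001,"z":0.12,"turn":0},{"x":0,"y":-0.001,"z":0.13,"turn":0},{"x":0,"y":-0.001,"z":0.137,"turn":0},{"x":0,"y":-0.001,"z":0.142,"turn":0},{"x":0,"y":-0.001,"z":0.145,"turn":0},{"x":0,"y":-0.001,"z":0.145,"turn":0}]'
python3 - <<'E'
from h import *
cv2.imwrite("pics/s1.png",imaging.read_camera("scene")[90:270,100:340,::-1].repeat(3,0).repeat(3,1))
print(env.get_obs()["tool_pos"])
E
```

```text
time_s: 4.65
tool_pos: [0.4548, -0.3288, 0.1263]
tool_rot: [180.0, 0.0, 93.4]
force: [-0.3, 0.6, -0.8]
grip_width: 0.0003
grasp_force: 0.0
[ 0.45493906 -0.32885606  0.12643415]
```

View pics/s1.png

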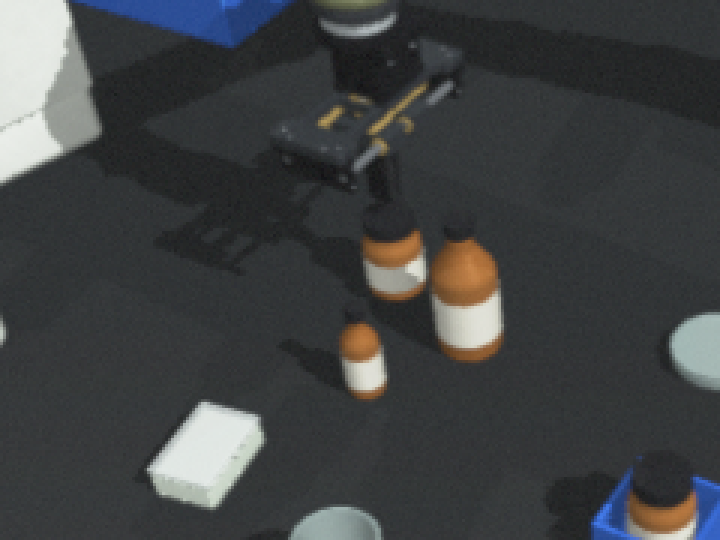

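The fingertips are just above the stray's cap at about (385,200) in the crop, with a visible gap, and the neighbouring bottles are clear. I'll trim by 2 mm and hold.

```bash
python3 -m crank '[{"x":-0.002,"y":-0.001,"z":0.002,"turn":0},{"x":-0.002,"y":-0.001,"z":0.002,"turn":0},{"x":-0.002,"y":-0.001,"z":0.002,"turn":0},{"x":-0.002,"y":-0.001,"z":0.002,"turn":0},{"x":-0.002,"y":-0.001,"z":0.002,"turn":0},{"x":-0.002,"y":-0.001,"z":0.002,"turn":0},{"x":-0.002,"y":-0.001,"z":0.002,"turn":0},{"x":-0.002,"y":-0.001,"z":0.002,"turn":0},{"x":-0.002,"y":-0.001,"z":0.002,"turn":0},{"x":-0.002,"y":-0.001,"z":0.002,"turn":0},{"x":-0.002,"y":-0.001,"z":0.002,"turn":0},{"x":-0.002,"y":-0.001,"z":0.002,"turn":0}]'
python3 -m crank '[{"x":0,"y":0,"z":0,"turn":0},{"x":0,"y":0,"z":0,"turn":0},{"x":0,"y":0,"z":0,"turn":0},{"x":0,"y":0,"z":0,"turn":0},{"x":0,"y":0,"z":0,"turn":0},{"x":0,"y":0,"z":0,"turn":0},{"x":0,"y":0,"z":0,"turn":0},{"x":0,"y":0,"z":0,"turn":0},{"x":0,"y":0,"z":0,"turn":0},{"x":0,"y":0,"z":0,"turn":0}]'
python3 - <<'E'
from h import *
o=env.get_obs();T=R.from_euler("xyz",o["tool_rot"],degrees=True)
print(T.inv().apply(np.array([.599,.136,.28])-o["tool_pos"]))
E
```

```text
time_s: 6.2
tool_pos: [0.454, -0.3308, 0.1243]
tool_rot: [180.0, -0.0, 93.4]
force: [0.4, 0.2, 0.8]
grip_width: 0.0003
grasp_force: 0.0
time_s: 7.45
tool_pos: [0.454, -0.3308, 0.1242]
tool_rot: [180.0, -0.0, 93.4]
force: [0.4, -0.4, -0.4]
grip_width: 0.0005
grasp_force: 0.0
[ 0.45724164  0.17277133 -0.15571378]
```

```bash
python3 -m crank '[{"x":0,"y":0,"z":-0.01,"turn":0},{"x":0,"y":0,"z":-0.03,"turn":0},{"x":0,"y":0,"z":-0.06,"turn":0},{"x":0,"y":0,"z":-0.1,"turn":0},{"x":0.005,"y":0.002,"z":-0.135,"turn":0},{"x":0.025,"y":0.01,"z":-0.16,"turn":0},{"x":0.06,"y":0.023,"z":-0.17,"turn":0},{"x":0.1,"y":0.038,"z":-0.17,"turn":0},{"x":0.14,"y":0.053,"z":-0.17,"turn":0},{"x":0.18,"y":0.068,"z":-0.17,"turn":0},{"x":0.22,"y":0.083,"z":-0.17,"turn":0},{"x":0.26,"y":0.098,"z":-0.17,"turn":0}]'
python3 -m crank '[{"x":0.035,"y":0.013,"z":0,"turn":0},{"x":0.07,"y":0.026,"z":0,"turn":0},{"x":0.105,"y":0.039,"z":0,"turn":0},{"x":0.135,"y":0.051,"z":0,"turn":0},{"x":0.16,"y":0.061,"z":0,"turn":0},{"x":0.18,"y":0.068,"z":0,"turn":0},{"x":0.192,"y":0.073,"z":0,"turn":0},{"x":0.197,"y":0.075,"z":0,"turn":0},{"x":0.197,"y":0.075,"z":0,"turn":0},{"x":0.197,"y":0.075,"z":0,"turn":0}]'
python3 - <<'E'
from h import *
c=imaging.get_calibration("wrist");cv2.imwrite("pics/w2.png",imaging.read_camera("wrist")[:,:,::-1])
o=env.get_obs();print(o["tool_pos"],o["tool_rot"])
E
```

```text
time_s: 8.95
tool_pos: [0.5367, -0.0644, 0.2962]
tool_rot: [179.8, -0.0, 93.4]
force: [-0.3, -0.2, 0.2]
grip_width: 0.0002
grasp_force: 0.0
time_s: 10.2
tool_pos: [0.5992, 0.1346, 0.2945]
tool_rot: [180.0, 0.0, 93.3]
force: [0.3, 0.6, -0.6]
grip_width: 0.0007
grasp_force: 0.0
[0.59923548 0.13465712 0.29445967] [1.79986612e+02 6.35934069e-03 9.33527603e+01]
```

View pics/w2.png

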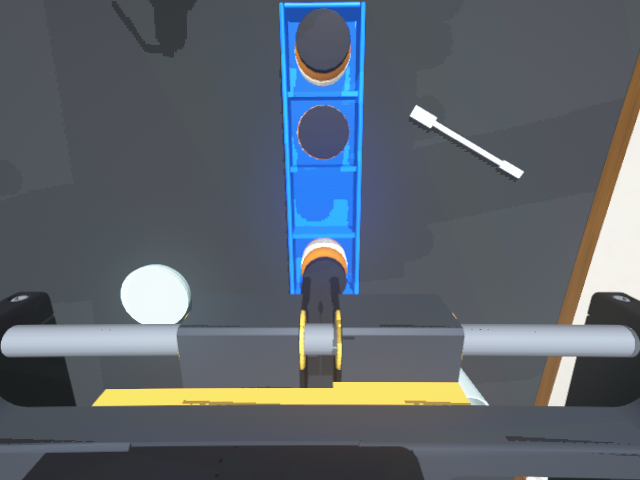

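The wrist view shows the empty pocket between the cross walls at rows ~168 and ~235, with side walls at columns ~288 and ~360. Its centre is near (324,201).

```bash
python3 - <<'E'
from h import *
c=imaging.get_calibration("wrist")
P=[onplane(c,*u,.05) for u in[(324,168.5),(324,235),(288,201),(360.5,201)]];print(np.round(P,4))
a=(P[0]+P[1])/2;b=(P[2]+P[3])/2;p=np.array([b[0],a[1],.09]);print(p)
o=env.get_obs();T=R.from_euler("xyz",o["tool_rot"],degrees=True)
print(T.inv().apply(p-o["tool_pos"]))
E
```

```text
[[0.6002 0.1802 0.05  ]
 [0.605  0.1031 0.05  ]
 [0.5612 0.1412 0.05  ]
 [0.6443 0.1461 0.05  ]]
[0.60274466 0.14165463 0.09      ]
[0.006803   0.00386463 0.20445983]
```

```bash
python3 -m crank '[{"x":0.002,"y":0.001,"z":0.01,"turn":0},{"x":0.004,"y":0.002,"z":0.03,"turn":0},{"x":0.006,"y":0.003,"z":0.055,"turn":0},{"x":0.006,"y":0.003,"z":0.08,"turn":0},{"x":0.006,"y":0.003,"z":0.105,"turn":0},{"x":0.006,"y":0.003,"z":0.13,"turn":0},{"x":0.006,"y":0.003,"z":0.15,"turn":0},{"x":0.006,"y":0.003,"z":0.165,"turn":0},{"x":0.006,"y":0.003,"z":0.17,"turn":0},{"x":0.006,"y":0.003,"z":0.17,"turn":0}]'
python3 - <<'E'
from h import *
c=imaging.get_calibration("wrist");w=imaging.read_camera("wrist")[:,:,::-1];print(c["position"],env.get_obs()["tool_pos"])
s=imaging.read_camera("scene")[180:330,270:470,::-1]
cv2.imwrite("pics/w3.png",np.hstack([w[60:360,140:540],cv2.resize(s,(400,300))]))
E
```

```text
time_s: 11.5
tool_pos: [0.6021, 0.142, 0.1244]
tool_rot: [180.0, -0.0, 93.4]
force: [-0.1, 0.3, 0.7]
grip_width: 0.0004
grasp_force: 0.0
[0.59645641 0.22157902 0.26779405] [0.60236403 0.14202906 0.12490926]
```

View pics/w3.png

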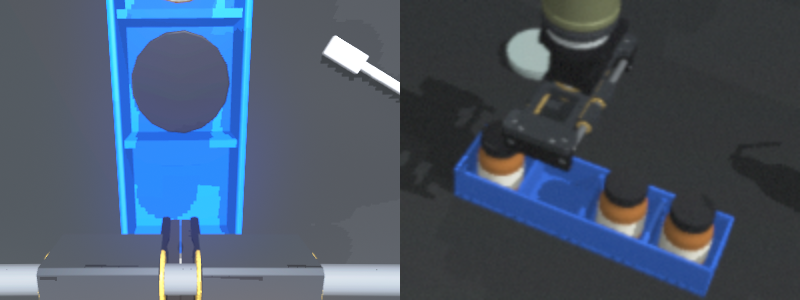

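The wrist crop shows the cross wall's top at about row 139 (full image 199), and the side walls at columns ~118 and ~240 near that row (full image 258 and 380). The fingers are over the pocket and clear of the jars.

```bash
python3 - <<'E'
from h import *
c=imaging.get_calibration("wrist")
for u in[(319,197),(319,200),(258.5,199),(380.5,199)]:print(onplane(c,*u,.05).round(4))
E
```

```text
[0.5986 0.1844 0.05  ]
[0.5987 0.1824 0.05  ]
[0.5597 0.1807 0.05  ]
[0.6383 0.1854 0.05  ]
```

The current position agrees with this to about 2 mm, so I'll descend the rest of the way and hold.

```bash
python3 -m crank '[{"x":0,"y":0,"z":0.008,"turn":0},{"x":0,"y":0,"z":0.017,"turn":0},{"x":0,"y":0,"z":0.025,"turn":0},{"x":0,"y":0,"z":0.031,"turn":0},{"x":0,"y":0,"z":0.035,"turn":0},{"x":0,"y":0,"z":0.035,"turn":0},{"x":0,"y":0,"z":0.035,"turn":0},{"x":0,"y":0,"z":0.035,"turn":0},{"x":0,"y":0,"z":0.035,"turn":0},{"x":0,"y":0,"z":0.035,"turn":0},{"x":0,"y":0,"z":0.035,"turn":0},{"x":0,"y":0,"z":0.035,"turn":0}]'
python3 -m crank '[{"x":0,"y":0,"z":0,"turn":0},{"x":0,"y":0,"z":0,"turn":0},{"x":0,"y":0,"z":0,"turn":0},{"x":0,"y":0,"z":0,"turn":0},{"x":0,"y":0,"z":0,"turn":0},{"x":0,"y":0,"z":0,"turn":0},{"x":0,"y":0,"z":0,"turn":0},{"x":0,"y":0,"z":0,"turn":0},{"x":0,"y":0,"z":0,"turn":0},{"x":0,"y":0,"z":0,"turn":0},{"x":0,"y":0,"z":0,"turn":0},{"x":0,"y":0,"z":0,"turn":0}]'
python3 -m crank '[{"x":0,"y":0,"z":0,"turn":0},{"x":0,"y":0,"z":0,"turn":0},{"x":0,"y":0,"z":0,"turn":0},{"x":0,"y":0,"z":0,"turn":0},{"x":0,"y":0,"z":0,"turn":0},{"x":0,"y":0,"z":0,"turn":0}]'
python3 -c "
from cell import env
print(env.sign_off())"
```

```text
time_s: 13.1
tool_pos: [0.6019, 0.142, 0.0893]
tool_rot: [180.0, -0.0, 93.4]
force: [-0.2, 0.8, 0.8]
grip_width: 0.0003
grasp_force: 0.0
time_s: 14.6
tool_pos: [0.6019, 0.142, 0.0893]
tool_rot: [180.0, -0.0, 93.4]
force: [-0.6, -0.5, 0.2]
grip_width: 0.0003
grasp_force: 0.0
time_s: 15.35
tool_pos: [0.6019, 0.1419, 0.0893]
tool_rot: [180.0, -0.0, 93.4]
force: [-0.5, -0.2, 0.2]
grip_width: 0.0009
grasp_force: 0.0
the job is handed in; nothing more can be done
None
```

The arm pointed about 2 cm above the stray jar's cap and then about 2 cm above the empty pocket's rim, holding each for more than two seconds and ending there at 15.4 s; the force readings showed no contact, and the job is handed in (no verdict was returned).

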